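# Load the tube carriers into the analyser

## Robot

A 6-joint arm with a two-finger parallel gripper is mounted at the origin on the work surface. World frame = base frame: x ahead of the robot, y to its left, z up, the work surface at z = 0. Lengths are in m, angles in rad, forces in N, time in s.
With the tool pointing down it reaches from about 0.375 to 0.9 m from the base axis. Payload 3.1 kg.
Tool frame: the origin (TCP) lies on the centre line of the jaws, within the pads' length; the fingertips stand robot.tip_reach ahead of it and the grasp point (between the pads) is the TCP (robot.tip_reach is the distance from the TCP to the fingertips, in m); z points along the fingers, y is the direction in which the jaws open and shut (so a half turn about z gives the same grasp; the last joint's range is limited). The gripper opens to 87 mm and grips with 3 to 60 N. Pads are 19 mm wide; open, the fingers measure 117 mm over their backs; the gripper's body (75 mm by 190 mm) begins 51 mm behind the grasp point.
Start: joints at [-1.478, 0.527, 1.433, -0, 1.181, -0.178], TCP at [0.168, -0.602, 0.242] pointing down, gripper open.
Joint ranges: [-3.08, 3.08], [-0.75, 2.2], [0.22, 2.44], [-1.43, 4.57], [0, 2.65], [-2.85, 2.85]. Speed limits (rad/s): [2.79, 2.79, 3.14, 3.14, 3.14, 3.14].

## Interface

Orientations are given as a unit quaternion [x, y, z, w].
In Python, from rig import telemetry, viewer, robot gives the robot as it stands. The module is installed in compiled form; this text tells all that it offers.
- The arm moves only by the tool step_arm, never from a script. Its argument "targets" is a list of rows, each an object of numbers: "dx", "dy", "dz": the shift along the tool's x, y, z in m; "rx", "ry", "rz": the turn, a rotation vector about the tool's x, y, z in degrees. In form: [{"dx": .., "dy": .., "dz": .., "rx": .., "ry": .., "rz": ..}, ...]. A call has exactly 5 rows; each row is the pose to reach, as a shift and turn from the pose measured when the call began, along the tool's axes at that moment; what a row does not reach only later rows make up. A row lasts 1/8 s, in which the tool goes at most 62.5 mm and 10.7 degrees, less where a joint would pass 70% of its speed; a pose out of reach is approached as far as the arm can. A call with a gripper value outside its range is refused whole. "gripper" is the opening, from 0 (shut) to 1 (fully open), set as the call begins (left out, the last holds). The fingers move at their own pace and stop on an object; "force" is the grip in N (left out, the last holds). Time passes only in rows, so rows that repeat a pose let the fingers close, or fill a call up. It gives the time, the measured TCP pose, the force and the opening at its end, in the units of the state.
- telemetry.get_obs(): the state, without advancing time (a new reading comes with each control period).
- viewer.camera(name): name is "side" or "top"; returns a dict with "img" (420x560x3 uint8, blue, green, red), "depth" (420x560 float32, m along the optical axis (not along the pixel's ray), 0 where there is no reading), "K" (3x3 intrinsics, pixels), "k1" (the pictures are not rectified: a ray, as slopes to the right and down, at radius r is drawn at 1 + k1 r^2 times it, then the intrinsics apply), "R" (3x3) and "t" (3): a world point X has camera coordinates R X + t. Camera axes: x right, y down, z forward; pixel columns grow to the right and rows downward; lengths in m; the calibration is good to about 2 mm. A picture is of the moment at which its call begins.
- robot.hand_in(): hands the job in, once; it reports no verdict.
The state is a dict: "time": time; "q": joint angles; "joint_velocities": joint speeds; "joint_torque": joint torques, N m; "position": TCP position; "tool_rot": TCP orientation; "ft_force": force on the tool from outside, world axes, zero at the start; "moment": the same for the moment, N m; "grip_width": finger opening in m.
Only numpy, scipy, OpenCV 4.12 (cv2) and the standard library are available. Lean on these libraries where they do the work, as an engineer would, in place of code of your own. Each camera call takes 0.05 s, during which the arm holds its last target.

## Task

Push the row of five tube carriers along the loading track from behind, as one train, until the front one sits fully against the loader's stop and all five still touch; only then press the green button on the loader right down and let it come back up. Just push: do not pick up, lift or tip the carriers or pull the row apart, and leave the other things on the bench where they are.

Things in the scene. Friction and masses are not known exactly. Their poses are not given: they have to be found in the camera images.
- track: Fixed straight loading track on the bench: aluminium floor plate 390 x 75 x 10 mm, dark guides 8 mm thick along both sides, tops 22 mm above the bench, leaving a channel 53 mm wide, open above. Origin on the bench, on the channel's centre line; x runs along the channel to the stop, z up. Channel from x = -180 mm to the stop at x = +130 mm. Position and yaw vary.
- stop (a point): Centre of the stop: the flat black-faced front of the white loader head at the track's end (130 mm along the track's x), where the front carrier must come to rest; 26 mm above the bench. The head is 75 mm long, 85 mm wide, its top 55 mm above the bench.
- start (a joint): Green spring push button, diameter 28 mm, on top of the loader head, 165 mm along the track's x axis; pressed straight down. Joint value in m: 0 released, 0.006 fully down, works from 0.004; fully down takes 5 N; springs back.
- start_top (a point): Centre of the top face of the green button, about 77 mm above the bench when released.
- carrier_purple: Loose white tube carrier with three purple-capped microtubes in it (five alike but for cap colour). Block 25 mm along the track, 50 mm across, 32 mm high; caps (13.6 mm dia.) reach 49 mm above its underside. Mass about 60 g (40 to 85 g). Origin: centre of underside, 10 mm above the bench; axes as the track's. The five stand touching in the channel in any order, a row 126 mm long that takes 1 to 5 N to push.
- carrier_red: Loose white tube carrier with three red-capped microtubes in it (five alike but for cap colour). Block 25 mm along the track, 50 mm across, 32 mm high; caps (13.6 mm dia.) reach 49 mm above its underside. Mass about 60 g (40 to 85 g). Origin: centre of underside, 10 mm above the bench; axes as the track's. The five stand touching in the channel in any order, a row 126 mm long that takes 1 to 5 N to push.
- carrier_blue: Loose white tube carrier with three blue-capped microtubes in it (five alike but for cap colour). Block 25 mm along the track, 50 mm across, 32 mm high; caps (13.6 mm dia.) reach 49 mm above its underside. Mass about 60 g (40 to 85 g). Origin: centre of underside, 10 mm above the bench; axes as the track's. The five stand touching in the channel in any order, a row 126 mm long that takes 1 to 5 N to push.
- carrier_yellow: Loose white tube carrier with three yellow-capped microtubes in it (five alike but for cap colour). Block 25 mm along the track, 50 mm across, 32 mm high; caps (13.6 mm dia.) reach 49 mm above its underside. Mass about 60 g (40 to 85 g). Origin: centre of underside, 10 mm above the bench; axes as the track's. The five stand touching in the channel in any order, a row 126 mm long that takes 1 to 5 N to push.
- carrier_green: Loose white tube carrier with three green-capped microtubes in it (five alike but for cap colour). Block 25 mm along the track, 50 mm across, 32 mm high; caps (13.6 mm dia.) reach 49 mm above its underside. Mass about 60 g (40 to 85 g). Origin: centre of underside, 10 mm above the bench; axes as the track's. The five stand touching in the channel in any order, a row 126 mm long that takes 1 to 5 N to push.
- diluent: Bystander, loose: small white round bottle with a red cap, 42 mm dia., 85 mm high, origin under its centre. Stands beside the track.
- cup: Bystander, loose: clear specimen cup with an orange lid, 56 mm dia., 60 mm high, origin under its centre. Stands beside the track.
- mixer: Bystander, loose: blue tube mixer with a 70 x 70 x 18 mm foot and a round black head, 54 mm high, origin under its centre. Stands beside the track.

How it is judged:
By the outcome, as a careful person would: the job done as asked, in the order asked, and still so for the second after the job is handed in, with the robot touching nothing.
It also fails if it takes over 35 s, if anything falls off the work surface, if the arm or the gripper's body presses on something with over 40 N, if the wrist force passes 120 N, or if a joint passes its speed limit or range.

## Working session

There is one attempt and no reset: what is moved stays moved. The work goes in short steps, Python scripts to look and compute and a tool call to move; the robot and the scene stay as the last step left them, time stands still between calls to the robot, and variables do not carry over. Pictures are saved under pics/ and viewed, and the job is handed in when it is done.

Besides the shell and the picture viewer there is one more tool, called by a JSON object that holds its "name" and its "arguments", one argument or row to a line. step_arm: Moves the arm, as the interface text tells. Its arguments: {"type":"object","properties":{"targets":{"type":"array"},"gripper":{"type":"number"},"force":{"type":"number"}},"required":["targets"]}

```bash
mkdir -p pics; cat > h.py <<'E'
import numpy as np,cv2
from rig import telemetry,viewer,robot
def snap(name,fn):
    c=viewer.camera(name); np.savez('pics/'+fn+'.npz',**{k:c[k] for k in c}); cv2.imwrite('pics/'+fn+'.png',c['img']); return c
def load(fn): return dict(np.load('pics/'+fn+'.npz'))
def ray(c,u,v):
    K=c['K'];k1=float(c['k1']);d=np.array([(u-K[0,2])/K[0,0],(v-K[1,2])/K[1,1]]);s=d.copy()
    for _ in range(20): s=d/(1+k1*(s@s))
    return np.array([s[0],s[1],1.])
def atz(c,u,v,z):
    R=c['R'];t=c['t'];o=-R.T@t;w=R.T@ray(c,u,v);return o+w*(z-o[2])/w[2]
def dep(c,u,v):
    d=c['depth'][int(round(v)),int(round(u))];return c['R'].T@(ray(c,u,v)*d-c['t'])
def proj(c,X):
    p=c['R']@np.asarray(X)+c['t'];s=p[:2]/p[2];s=s*(1+float(c['k1'])*(s@s));return c['K'][0,0]*s[0]+c['K'][0,2],c['K'][1,1]*s[1]+c['K'][1,2]
E
python3 - <<'E'
from h import *
snap('top','t0');snap('side','s0')
o=telemetry.get_obs();print(o,robot.tip_reach)
E
```

```text
{'time': 0.1, 'q': array([-1.47748413e+00,  5.28368549e-01,  1.43378527e+00, -3.90436170e-05,
        1.18139688e+00, -1.78502362e-01]), 'joint_velocities': array([ 0.00032377, -0.00198424, -0.00358722, -0.00024034, -0.00060269,
       -0.0002856 ]), 'joint_torque': array([-4.96556004e-04, -4.40985775e+01, -1.77150446e+01,  6.35337713e-02,
        5.33763960e-02, -4.04062916e-05]), 'position': array([ 0.1677571 , -0.60141161,  0.24066878]), 'tool_rot': array([ 9.90777331e-01,  1.35496574e-01,  2.36521429e-05, -9.78901314e-04]), 'ft_force': array([0.14852795, 0.67021413, 0.2782315 ]), 'moment': array([ 0.00260823, -0.04503897, -0.05272807]), 'grip_width': 0.0871206061256769} 0.019
```

View pics/t0.png

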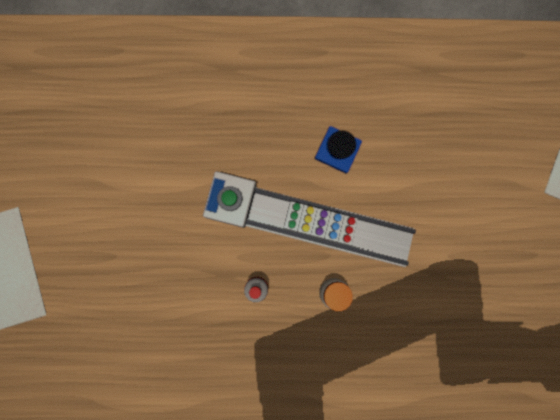

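View pics/s0.png

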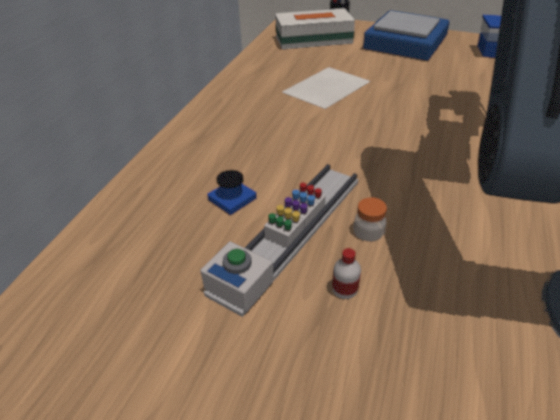

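The top view shows the loader head at about (230,198), the row running from green (295,215) to red (349,230), and the open track end at about (410,248). The cup is at (338,296), the bottle at (257,290) and the mixer at (339,148). I'll enlarge this to measure.

```bash
python3 - <<'E'
from h import *
c=load('t0');im=c['img'][160:280,195:425];cv2.imwrite('pics/t0c.png',cv2.resize(im,None,fx=3.4,fy=3.4,interpolation=cv2.INTER_CUBIC))
g=lambda u,v,z:print((u,v),atz(c,u,v,z).round(4),dep(c,u,v).round(4))
for p in [(230,198,.077),(296,206,.059),(292,225,.059),(351,221,.059),(347,239,.059),(338,296,.06),(256,292,.085),(341,144,.054),(400,245,.01),(270,212,.01)]: g(*p)
print(-c['R'].T@c['t'])
E
```

```text
(230, 198) [0.5716 0.1094 0.077 ] [0.5718 0.1096 0.0751]
(296, 206) [ 0.5594 -0.0049  0.059 ] [ 0.5594 -0.0049  0.059 ]
(292, 225) [0.5259 0.0023 0.059 ] [0.526  0.0022 0.0567]
(351, 221) [ 0.5328 -0.102   0.059 ] [ 0.5328 -0.102   0.0587]
(347, 239) [ 0.5011 -0.0943  0.059 ] [ 0.5011 -0.0943  0.0589]
(338, 296) [ 0.4026 -0.0769  0.06  ] [ 0.4026 -0.0768  0.0604]
(256, 292) [0.4132 0.064  0.085 ] [0.4133 0.064  0.0859]
(341, 144) [ 0.6725 -0.0873  0.054 ] [ 0.6726 -0.0874  0.0533]
(400, 245) [ 0.4901 -0.2037  0.01  ] [ 0.4901 -0.2036  0.0102]
(270, 212) [0.5528 0.0414 0.01  ] [0.5527 0.0414 0.0105]
[0.49278178 0.0347351  0.76184249]
```

View pics/t0c.png

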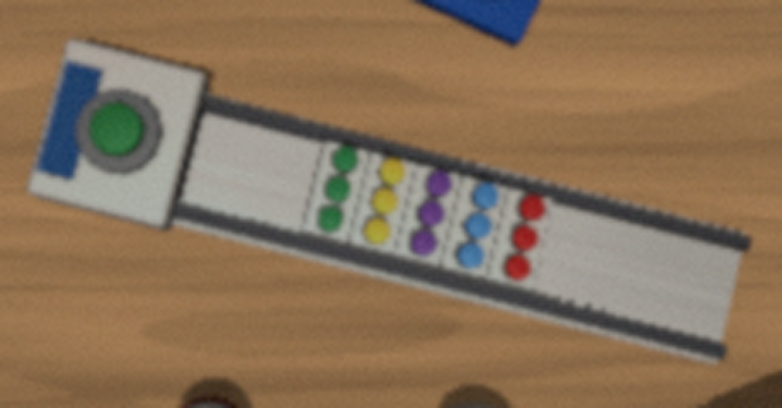

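```bash
cat >> h.py <<'E'
def cp(x,y,u0=195,v0=160,f=3.4): return (x+.5)/f-.5+u0,(y+.5)/f-.5+v0
E
python3 - <<'E'
from h import *
c=load('t0')
G=np.array([atz(c,*cp(*p),.059) for p in [(345,159),(337,188),(330,218)]]);Rr=np.array([atz(c,*cp(*p),.059) for p in [(532,208),(525,238),(517,267)]])
O={'y':[(392,171),(385,201),(377,231)],'p':[(439,183),(431,213),(424,243)],'b':[(485,195),(478,225),(470,255)]}
g=G.mean(0);r=Rr.mean(0);d=(g-r)[:2];print('g',g,'r',r,'len',np.linalg.norm(d),'yaw',np.degrees(np.arctan2(d[1],d[0])))
for k,v in O.items(): print(k,np.mean([atz(c,*cp(*p),.059) for p in v],0))
B=atz(c,*cp(116,128),.077);print('btn',B)
ud=d/np.linalg.norm(d);n=np.array([-ud[1],ud[0]])
dd=(B-r)[:2];print('btn rel red along,lat',dd@ud,dd@n)
# guides top: outer/inner edges
for nm,p,z in [('upper far',(215,103),.022),('upper near',(742,243),.022),('lower far',(180,212),.022),('lower near',(720,350),.022),('endA',(742,250),.01),('endB',(722,340),.01),('stopA',(207,80),.055),('stopB',(168,225),.055),('hb1',(72,42),.055),('hb2',(32,190),.055)]:
    X=atz(c,*cp(*p),z);q=(X-r)[:2];print(nm,X.round(4),'along',(q@ud).round(4),'lat',(q@n).round(4))
# plate depth stats along channel
E
```

```text
g [ 0.54346816 -0.00103281  0.059     ] r [ 0.51772468 -0.0980813   0.059     ] len 0.10040486458564957 yaw 75.1436313234439
y [ 0.53686432 -0.02553704  0.059     ]
p [ 0.53060349 -0.04970707  0.059     ]
b [ 0.52433951 -0.07371615  0.059     ]
btn [0.57279217 0.11151664 0.077     ]
btn rel red along,lat 0.21671055086132746 0.0005135735037258215
upper far [0.593  0.0638 0.022 ] along 0.1758 lat -0.0312
upper near [ 0.5158 -0.2248  0.022 ] along -0.123 lat -0.0306
lower far [0.5333 0.0826 0.022 ] along 0.1787 lat 0.0312
lower near [ 0.4577 -0.2109  0.022 ] along -0.1245 lat 0.0291
endA [ 0.5123 -0.2289  0.01  ] along -0.1279 lat -0.0283
endB [ 0.4626 -0.2162  0.01  ] along -0.1283 lat 0.023
stopA [0.6006 0.0667 0.055 ] along 0.1806 lat -0.0379
stopB [0.5248 0.0867 0.055 ] along 0.1804 lat 0.0405
hb1 [0.6207 0.1374 0.055 ] along 0.254 lat -0.0391
hb2 [0.543  0.1571 0.055 ] along 0.2531 lat 0.041
```

```bash
cat >> h.py <<'E'
from scipy.spatial.transform import Rotation as Ro
r0=np.array([.5177,-.0981]);YAW=np.radians(75.15);U=np.array([np.cos(YAW),np.sin(YAW)]);N=np.array([-U[1],U[0]])
def plan(al,lat,z):
    o=telemetry.get_obs();T=Ro.from_quat(o['tool_rot']);p=o['position']
    q=(p[:2]-r0);P=np.array([*(r0+al*U+lat*N),z])
    G=Ro.from_matrix(np.array([[U[0],U[1],0],[U[1],-U[0],0],[0,0,-1]]).T)
    print('t',o['time'],'now al,lat,z',(q@U).round(4),(q@N).round(4),p[2].round(4),'F',o['ft_force'].round(2),'along',(o['ft_force'][:2]@U).round(2),'grip',o['grip_width'])
    print('shift',T.inv().apply(P-p).round(4),'rot',np.degrees((T.inv()*G).as_rotvec()).round(2))
E
python3 -c "
from h import *
plan(-.06,0,.20)"
```

```text
t 0.1 now al,lat,z -0.5762 0.2093 0.2407 F [0.15 0.67 0.28] along 0.69 grip 0.0871206061256769
shift [ 0.4418 -0.3391  0.0415] rot [ -0.09  -0.07 -59.58]
```

{"name": "step_arm", "arguments": {
  "targets": [
    {"dx": 0.044,"dy": -0.034,"dz": 0.0,"rz": -6},
    {"dx": 0.088,"dy": -0.068,"dz": 0.0,"rz": -12},
    {"dx": 0.132,"dy": -0.102,"dz": 0.0,"rz": -18},
    {"dx": 0.176,"dy": -0.136,"dz": 0.0,"rz": -24},
    {"dx": 0.22,"dy": -0.17,"dz": 0.0,"rz": -30}
  ],
  "gripper": 0,
  "force": 20
}}

```text
invalid input
```

```bash
python3 -c "
from h import *
plan(-.06,0,.15)"
```

```text
t 0.1 now al,lat,z -0.5762 0.2093 0.2407 F [0.15 0.67 0.28] along 0.69 grip 0.0871206061256769
shift [ 0.4418 -0.339   0.0915] rot [ -0.09  -0.07 -59.58]
```

{"name": "step_arm", "arguments": {
  "targets": [
    {"dx": 0.044,"dy": -0.034,"dz": 0.0,"rx": 0,"ry": 0,"rz": -6},
    {"dx": 0.088,"dy": -0.068,"dz": 0.0,"rx": 0,"ry": 0,"rz": -12},
    {"dx": 0.132,"dy": -0.102,"dz": 0.0,"rx": 0,"ry": 0,"rz": -18},
    {"dx": 0.176,"dy": -0.136,"dz": 0.0,"rx": 0,"ry": 0,"rz": -24},
    {"dx": 0.22,"dy": -0.17,"dz": 0.0,"rx": 0,"ry": 0,"rz": -30}
  ],
  "gripper": 0,
  "force": 20
}}

```text
time: 0.72
position: [0.3348, -0.3769, 0.2408]
tool_rot: [0.921, 0.389, 0.0, -0.001]
ft_force: [1.2, -1.2, -0.5]
grip_width: 0.0449
```

```bash
python3 -c "
from h import *
plan(-.06,0,.15)"
```

```text
t 0.725 now al,lat,z -0.3164 0.1054 0.2408 F [ 1.18 -1.23 -0.47] along -0.88 grip 0.044912979666688425
shift [ 0.2749 -0.0339  0.0913] rot [ -0.08  -0.12 -29.41]
```

{"name": "step_arm", "arguments": {
  "targets": [
    {"dx": 0.055,"dy": -0.007,"dz": 0.01,"rx": 0,"ry": 0,"rz": -6},
    {"dx": 0.11,"dy": -0.014,"dz": 0.025,"rx": 0,"ry": 0,"rz": -12},
    {"dx": 0.165,"dy": -0.021,"dz": 0.045,"rx": 0,"ry": 0,"rz": -18},
    {"dx": 0.22,"dy": -0.028,"dz": 0.065,"rx": 0,"ry": 0,"rz": -24},
    {"dx": 0.275,"dy": -0.034,"dz": 0.085,"rx": 0,"ry": 0,"rz": -29.5}
  ]
}}

```text
time: 1.35
position: [0.5031, -0.1545, 0.1555]
tool_rot: [0.791, 0.612, 0.001, -0.001]
ft_force: [0.9, 0.3, 0.7]
grip_width: 0.0019
```

```bash
python3 -c "
from h import *
snap('top','t1');snap('side','s1')
plan(-.06,0,.037)"
```

```text
t 1.45 now al,lat,z -0.055 0.0004 0.1542 F [-1.03  0.31 -0.61] along 0.04 grip 0.0008343244012084063
shift [-0.0055  0.0009  0.1171] rot [-0.26 -0.26  0.5 ]
```

View pics/t1.png

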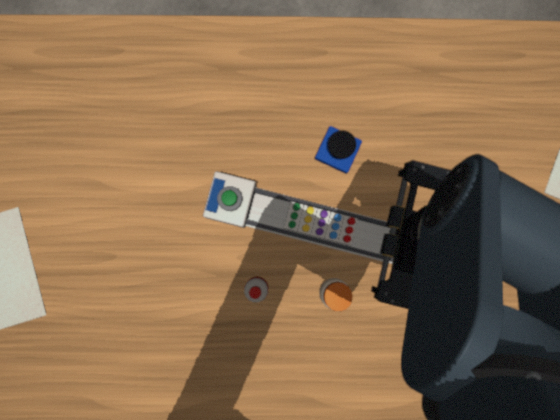

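View pics/s1.png

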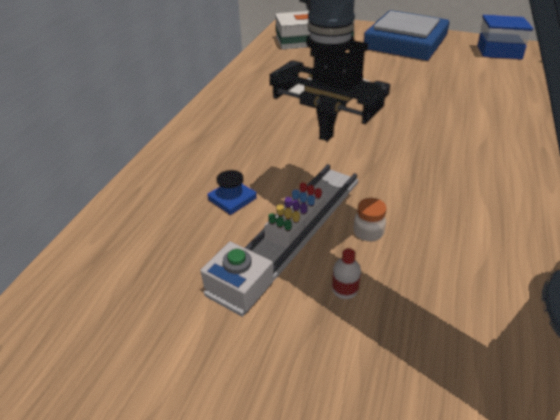

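The shut fingers are above the channel behind the red carrier: (395,235) in the top view, tips at (327,135) in the side view. Next I'll descend into the channel.

{"name": "step_arm", "arguments": {
  "targets": [
    {"dx": -0.004,"dy": 0.001,"dz": 0.03,"rx": 0,"ry": 0,"rz": 0.5},
    {"dx": -0.0055,"dy": 0.001,"dz": 0.06,"rx": -0.2,"ry": -0.2,"rz": 0.5},
    {"dx": -0.0055,"dy": 0.001,"dz": 0.088,"rx": -0.2,"ry": -0.2,"rz": 0.5},
    {"dx": -0.0055,"dy": 0.001,"dz": 0.106,"rx": -0.2,"ry": -0.2,"rz": 0.5},
    {"dx": -0.0055,"dy": 0.001,"dz": 0.116,"rx": -0.2,"ry": -0.2,"rz": 0.5}
  ]
}}

```text
time: 2.08
position: [0.5017, -0.1567, 0.0373]
tool_rot: [0.793, 0.609, -0.0, -0.001]
ft_force: [0.1, 0.1, -0.1]
grip_width: 0.0004
```

```bash
python3 -c "
from h import *
snap('side','s2')
plan(-.025,0,.037)"
```

```text
t 2.125 now al,lat,z -0.0605 0.0007 0.0367 F [ 0.81  0.85 -0.43] along 1.03 grip 0.00035918743369220277
shift [ 0.0355  0.0006 -0.0003] rot [-0.19 -0.09 -0.06]
```

View pics/s2.png

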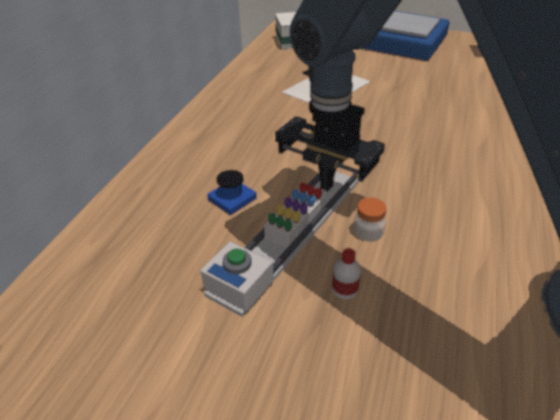

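{"name": "step_arm", "arguments": {
  "targets": [
    {"dx": 0.01,"dy": 0.0005,"dz": 0,"rx": 0,"ry": 0,"rz": 0},
    {"dx": 0.022,"dy": 0.0005,"dz": 0,"rx": 0,"ry": 0,"rz": 0},
    {"dx": 0.03,"dy": 0.0005,"dz": 0,"rx": 0,"ry": 0,"rz": 0},
    {"dx": 0.034,"dy": 0.0005,"dz": 0,"rx": 0,"ry": 0,"rz": 0},
    {"dx": 0.037,"dy": 0.0005,"dz": 0,"rx": 0,"ry": 0,"rz": 0}
  ]
}}

```text
time: 2.75
position: [0.5118, -0.1204, 0.037]
tool_rot: [0.793, 0.61, -0.0, -0.002]
ft_force: [-0.6, -2.4, 1.5]
grip_width: 0.0007
```

```bash
python3 -c "
from h import *
plan(.046,0,.037)"
```

```text
t 2.75 now al,lat,z -0.0231 0.0 0.037 F [-0.57 -2.39  1.47] along -2.46 grip 0.0006694206011376733
shift [ 0.0691 -0.      0.0001] rot [-0.16 -0.08 -0.03]
```

{"name": "step_arm", "arguments": {
  "targets": [
    {"dx": 0.003,"dy": 0,"dz": 0,"rx": 0,"ry": 0,"rz": 0},
    {"dx": 0.007,"dy": 0,"dz": 0,"rx": 0,"ry": 0,"rz": 0},
    {"dx": 0.012,"dy": 0,"dz": 0,"rx": 0,"ry": 0,"rz": 0},
    {"dx": 0.017,"dy": 0,"dz": 0,"rx": 0,"ry": 0,"rz": 0},
    {"dx": 0.022,"dy": 0,"dz": 0,"rx": 0,"ry": 0,"rz": 0}
  ]
}}

```text
time: 3.38
position: [0.5175, -0.0989, 0.037]
tool_rot: [0.793, 0.61, -0.0, -0.002]
ft_force: [0.3, -2.1, 0.5]
grip_width: 0.0001
```

```bash
python3 -c "
from h import *
plan(.046,0,.037)"
```

```text
t 3.375 now al,lat,z -0.0008 -0.0 0.037 F [ 0.35 -2.09  0.52] along -1.93 grip 9.552273932175715e-05
shift [ 0.0468 -0.0001  0.0001] rot [-0.16 -0.08 -0.03]
```

Steady drag of about 2 N. I'll keep pushing.

{"name": "step_arm", "arguments": {
  "targets": [
    {"dx": 0.005,"dy": 0,"dz": 0,"rx": 0,"ry": 0,"rz": 0},
    {"dx": 0.01,"dy": 0,"dz": 0,"rx": 0,"ry": 0,"rz": 0},
    {"dx": 0.015,"dy": 0,"dz": 0,"rx": 0,"ry": 0,"rz": 0},
    {"dx": 0.02,"dy": 0,"dz": 0,"rx": 0,"ry": 0,"rz": 0},
    {"dx": 0.025,"dy": 0,"dz": 0,"rx": 0,"ry": 0,"rz": 0}
  ]
}}

```text
time: 4.0
position: [0.524, -0.0744, 0.037]
tool_rot: [0.793, 0.61, -0.0, -0.002]
ft_force: [-0.6, -1.6, 0.2]
grip_width: 0.0002
```

```bash
python3 -c "
from h import *
snap('side','s3');snap('top','t3')
plan(.046,0,.037)
im=cv2.imread('pics/s3.png')[160:320,180:380];cv2.imwrite('pics/s3c.png',cv2.resize(im,None,fx=3.6,fy=3.6,interpolation=cv2.INTER_CUBIC))"
```

```text
t 4.1 now al,lat,z 0.0249 0.0001 0.037 F [-0.86  0.73 -0.01] along 0.49 grip 0.0006095384589447483
shift [0.0211 0.0001 0.    ] rot [-0.18 -0.1  -0.01]
```

View pics/s3c.png

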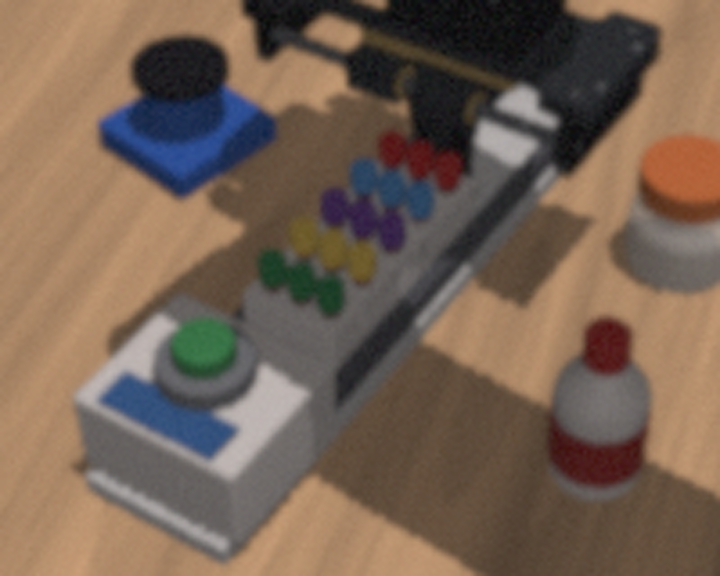

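The row is intact, with green (300,285) in the lead and about 20 mm from the stop. Now slower.

{"name": "step_arm", "arguments": {
  "targets": [
    {"dx": 0.004,"dy": 0,"dz": 0,"rx": 0,"ry": 0,"rz": 0},
    {"dx": 0.008,"dy": 0,"dz": 0,"rx": 0,"ry": 0,"rz": 0},
    {"dx": 0.012,"dy": 0,"dz": 0,"rx": 0,"ry": 0,"rz": 0},
    {"dx": 0.015,"dy": 0,"dz": 0,"rx": 0,"ry": 0,"rz": 0},
    {"dx": 0.017,"dy": 0,"dz": 0,"rx": 0,"ry": 0,"rz": 0}
  ]
}}

```text
time: 4.72
position: [0.5283, -0.0573, 0.037]
tool_rot: [0.793, 0.61, -0.0, -0.002]
ft_force: [-0.5, -1.2, -0.1]
grip_width: 0.0008
```

```bash
python3 -c "
from h import *
plan(.046,0,.037)"
```

```text
t 4.725 now al,lat,z 0.0422 0.0002 0.037 F [-0.47 -1.24 -0.09] along -1.32 grip 0.0007954628283204019
shift [ 0.0038  0.0002 -0.    ] rot [-0.18 -0.1  -0.  ]
```

{"name": "step_arm", "arguments": {
  "targets": [
    {"dx": 0.001,"dy": 0,"dz": 0,"rx": 0,"ry": 0,"rz": 0},
    {"dx": 0.0018,"dy": 0,"dz": 0,"rx": 0,"ry": 0,"rz": 0},
    {"dx": 0.0024,"dy": 0,"dz": 0,"rx": 0,"ry": 0,"rz": 0},
    {"dx": 0.003,"dy": 0,"dz": 0,"rx": 0,"ry": 0,"rz": 0},
    {"dx": 0.0035,"dy": 0,"dz": 0,"rx": 0,"ry": 0,"rz": 0}
  ]
}}

```text
time: 5.35
position: [0.5292, -0.0539, 0.037]
tool_rot: [0.793, 0.61, -0.0, -0.002]
ft_force: [-1.3, -2.3, -0.7]
grip_width: 0.0007
```

```bash
python3 -c "
from h import *
plan(.046,0,.037)"
```

```text
t 5.35 now al,lat,z 0.0457 0.0002 0.037 F [-1.29 -2.33 -0.75] along -2.59 grip 0.0006614568226503691
shift [0.0003 0.0002 0.    ] rot [-0.18 -0.1  -0.01]
```

{"name": "step_arm", "arguments": {
  "targets": [
    {"dx": 0.0005,"dy": 0,"dz": 0,"rx": 0,"ry": 0,"rz": 0},
    {"dx": 0.001,"dy": 0,"dz": 0,"rx": 0,"ry": 0,"rz": 0},
    {"dx": 0.0015,"dy": 0,"dz": 0,"rx": 0,"ry": 0,"rz": 0},
    {"dx": 0.0015,"dy": 0,"dz": 0,"rx": 0,"ry": 0,"rz": 0},
    {"dx": 0.0015,"dy": 0,"dz": 0,"rx": 0,"ry": 0,"rz": 0}
  ]
}}

```text
time: 5.98
position: [0.5297, -0.0527, 0.037]
tool_rot: [0.793, 0.61, -0.0, -0.002]
ft_force: [-0.1, -3.4, -0.9]
grip_width: 0.0008
```

```bash
python3 -c "
from h import *
snap('side','s4');snap('top','t4')
plan(.046,0,.037)
im=cv2.imread('pics/s4.png')[180:320,180:340];cv2.imwrite('pics/s4c.png',cv2.resize(im,None,fx=4.2,fy=4.2,interpolation=cv2.INTER_CUBIC))"
```

```text
t 6.075 now al,lat,z 0.047 0.0001 0.037 F [-0.11 -3.12 -0.84] along -3.04 grip 0.00028549066088947564
shift [-0.001   0.0001  0.    ] rot [-0.18 -0.09 -0.  ]
```

View pics/s4c.png

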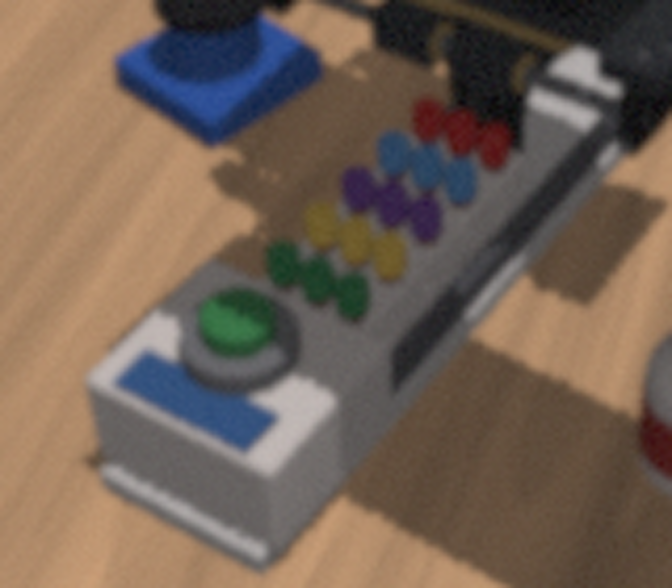

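View pics/t4.png

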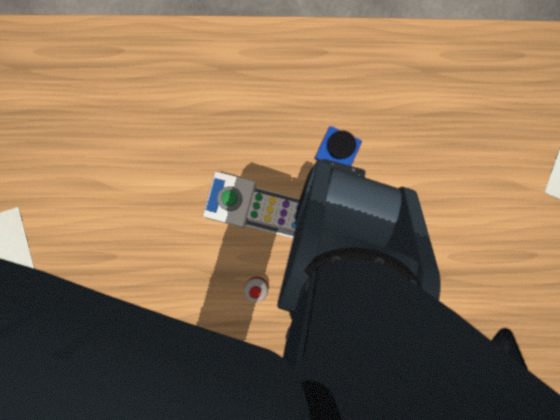

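The row looks close to the stop. I'll press on until the force clearly rises.

{"name": "step_arm", "arguments": {
  "targets": [
    {"dx": 0.0005,"dy": 0,"dz": 0,"rx": 0,"ry": 0,"rz": 0},
    {"dx": 0.001,"dy": 0,"dz": 0,"rx": 0,"ry": 0,"rz": 0},
    {"dx": 0.0015,"dy": 0,"dz": 0,"rx": 0,"ry": 0,"rz": 0},
    {"dx": 0.0015,"dy": 0,"dz": 0,"rx": 0,"ry": 0,"rz": 0},
    {"dx": 0.0015,"dy": 0,"dz": 0,"rx": 0,"ry": 0,"rz": 0}
  ]
}}

```text
time: 6.7
position: [0.5302, -0.0526, 0.0371]
tool_rot: [0.792, 0.61, -0.001, -0.001]
ft_force: [-1.6, -8.4, -1.2]
grip_width: 0.0005
```

```bash
python3 -c "
from h import *
plan(.046,0,.037)"
```

```text
t 6.7 now al,lat,z 0.0472 -0.0004 0.0371 F [-1.55 -8.44 -1.24] along -8.56 grip 0.0004996360215020996
shift [-0.0012 -0.0004  0.0001] rot [-0.13  0.01  0.06]
```

At the stop: the fingers advanced only 0.2 mm and the force rose to 8.6 N. Next I'll back off straight and look.

{"name": "step_arm", "arguments": {
  "targets": [
    {"dx": -0.002,"dy": 0,"dz": 0,"rx": 0,"ry": 0,"rz": 0},
    {"dx": -0.006,"dy": 0,"dz": 0,"rx": 0,"ry": 0,"rz": 0},
    {"dx": -0.015,"dy": 0,"dz": 0,"rx": 0,"ry": 0,"rz": 0},
    {"dx": -0.025,"dy": 0,"dz": 0,"rx": 0,"ry": 0,"rz": 0},
    {"dx": -0.03,"dy": 0,"dz": 0,"rx": 0,"ry": 0,"rz": 0}
  ]
}}

```text
time: 7.32
position: [0.5224, -0.0824, 0.0371]
tool_rot: [0.793, 0.61, -0.001, -0.001]
ft_force: [-0.4, -0.0, -0.8]
grip_width: 0.0005
```

{"name": "step_arm", "arguments": {
  "targets": [
    {"dx": 0,"dy": 0,"dz": -0.02,"rx": 0,"ry": 0,"rz": 0},
    {"dx": -0.02,"dy": 0,"dz": -0.06,"rx": 0,"ry": 0,"rz": 0},
    {"dx": -0.06,"dy": 0,"dz": -0.09,"rx": 0,"ry": 0,"rz": 0},
    {"dx": -0.1,"dy": 0,"dz": -0.1,"rx": 0,"ry": 0,"rz": 0},
    {"dx": -0.12,"dy": 0,"dz": -0.1,"rx": 0,"ry": 0,"rz": 0}
  ]
}}

```text
time: 7.95
position: [0.492, -0.2006, 0.1381]
tool_rot: [0.793, 0.609, -0.0, 0.0]
ft_force: [0.6, 0.3, 0.1]
grip_width: 0.0005
```

```bash
python3 -c "
from h import *
snap('side','s5');snap('top','t5')
plan(.2167,0.0005,.15)
im=cv2.imread('pics/s5.png')[170:320,180:350];cv2.imwrite('pics/s5c.png',cv2.resize(im,None,fx=4,fy=4,interpolation=cv2.INTER_CUBIC))
im=cv2.imread('pics/t5.png')[160:280,195:425];cv2.imwrite('pics/t5c.png',cv2.resize(im,None,fx=3.4,fy=3.4,interpolation=cv2.INTER_CUBIC))"
```

```text
t 8.05 now al,lat,z -0.1053 -0.0007 0.1368 F [-0.28  0.5  -0.72] along 0.41 grip 0.00047392883893005426
shift [ 0.3219 -0.0023 -0.0132] rot [-0.13 -0.   -0.18]
```

View pics/s5c.png

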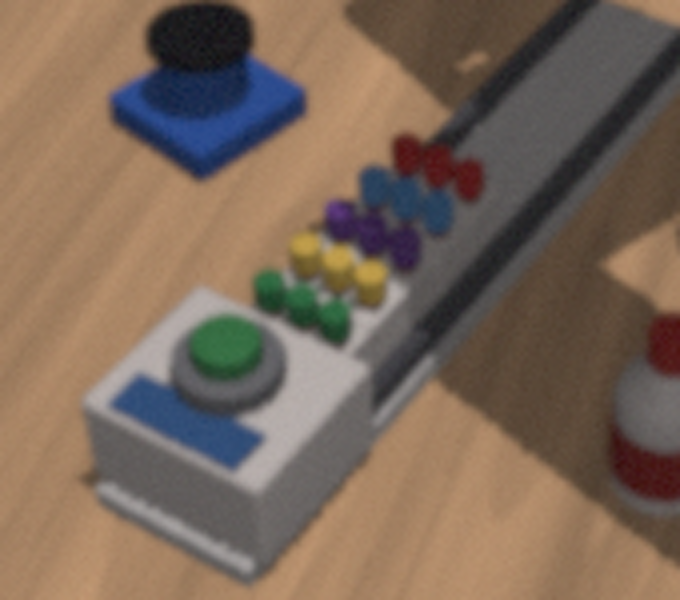

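View pics/t5c.png

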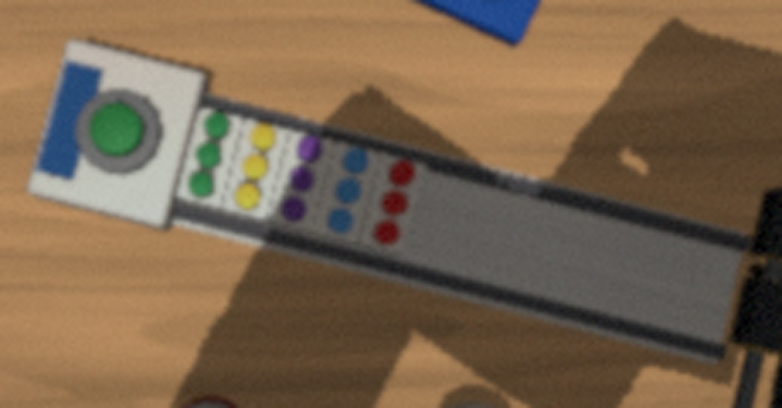

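```bash
python3 - <<'E'
from h import *
c=load('t5')
C={'g':[(217,125),(209,155),(202,184)],'y':[(263,137),(255,167),(248,196)],'p':[(309,149),(301,179),(294,209)],'b':[(356,161),(348,191),(340,221)],'r':[(402,174),(395,203),(387,233)]}
for k,v in C.items():
    q=np.array([atz(c,*cp(*p),.059) for p in v])[:,:2]-r0; print(k,(q@U).round(4),(q@U).mean().round(4),(q@N).mean().round(4))
E
```

```text
g [0.1691 0.1691 0.1687] 0.169 -0.0
y [0.1445 0.1445 0.1441] 0.1443 -0.0001
p [0.1198 0.1199 0.1194] 0.1197 0.0
b [0.0946 0.0947 0.0948] 0.0947 -0.0001
r [0.0698 0.0696 0.0698] 0.0697 -0.0001
```

Seated: the pitch is an even ~24.8 mm and green's front is at 0.1815 against the stop at 0.1817. Next is the button, and I'll check the ring height first.

```bash
python3 - <<'E'
from h import *
c=load('t5')
cx,cy=cp(116,128)
for dx in range(-14,15,2): print(dx,dep(c,cx+dx,cy)[2].round(4),dep(c,cx,cy+dx)[2].round(4))
s=load('s5')
u,v=180+226/4,170+336/4; print('side btn',atz(s,u,v,.077),(atz(s,u,v,.077)[:2]-r0)@U,(atz(s,u,v,.077)[:2]-r0)@N)
E
```

```text
-14 0.0563 0.0575
-12 0.0654 0.0539
-10 0.0657 0.0676
-8 0.0745 0.0669
-6 0.0764 0.0752
-4 0.0766 0.0766
-2 0.0783 0.0757
0 0.0785 0.0785
2 0.0779 0.0772
4 0.0786 0.0769
6 0.0756 0.0782
8 0.064 0.0738
10 0.0682 0.0671
12 0.0646 0.0665
14 0.0554 0.0555
side btn [0.5712628  0.11456568 0.077     ] 0.21929024301354633 0.0027301496978316886
```

{"name": "step_arm", "arguments": {
  "targets": [
    {"dx": 0.05,"dy": 0,"dz": -0.01,"rx": 0,"ry": 0,"rz": 0},
    {"dx": 0.105,"dy": -0.0005,"dz": -0.015,"rx": 0,"ry": 0,"rz": 0},
    {"dx": 0.16,"dy": -0.001,"dz": -0.015,"rx": 0,"ry": 0,"rz": 0},
    {"dx": 0.215,"dy": -0.002,"dz": -0.015,"rx": 0,"ry": 0,"rz": 0},
    {"dx": 0.27,"dy": -0.002,"dz": -0.015,"rx": 0,"ry": 0,"rz": 0}
  ]
}}

```text
time: 8.68
position: [0.5584, 0.0647, 0.1505]
tool_rot: [0.793, 0.609, -0.002, -0.002]
ft_force: [0.7, -0.5, 0.7]
grip_width: 0.0002
```

```bash
python3 -c "
from h import *
plan(.2167,0.0005,.105)"
```

```text
t 8.675 now al,lat,z 0.1678 0.0024 0.1505 F [ 0.72 -0.54  0.65] along -0.34 grip 0.00018312410673071422
shift [0.0489 0.0021 0.0455] rot [-0.32 -0.   -0.12]
```

{"name": "step_arm", "arguments": {
  "targets": [
    {"dx": 0.025,"dy": 0.001,"dz": 0.0,"rx": 0,"ry": 0,"rz": 0},
    {"dx": 0.044,"dy": 0.002,"dz": 0.0,"rx": -0.3,"ry": 0,"rz": 0},
    {"dx": 0.0495,"dy": 0.002,"dz": 0.02,"rx": -0.3,"ry": 0,"rz": 0},
    {"dx": 0.0495,"dy": 0.002,"dz": 0.038,"rx": -0.3,"ry": 0,"rz": 0},
    {"dx": 0.0495,"dy": 0.002,"dz": 0.0455,"rx": -0.3,"ry": 0,"rz": 0}
  ]
}}

```text
time: 9.3
position: [0.5715, 0.1123, 0.1034]
tool_rot: [0.793, 0.609, -0.001, -0.001]
ft_force: [0.5, 0.5, 0.0]
grip_width: 0.0
```

```bash
python3 -c "
from h import *
plan(.2172,0.001,.09)
snap('side','s6')
im=cv2.imread('pics/s6.png')[170:320,180:350];cv2.imwrite('pics/s6c.png',cv2.resize(im,None,fx=4,fy=4,interpolation=cv2.INTER_CUBIC))"
```

```text
t 9.3 now al,lat,z 0.2172 0.0019 0.1034 F [0.54 0.52 0.03] along 0.64 grip 3.200929308460747e-05
shift [0.0001 0.001  0.0134] rot [-0.2   0.05 -0.12]
```

View pics/s6c.png

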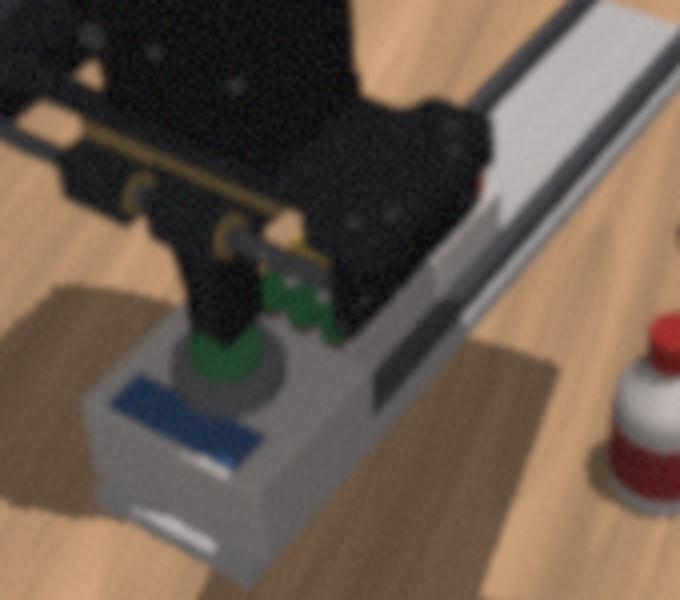

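The fingers are centred over the button. Pressing now.

{"name": "step_arm", "arguments": {
  "targets": [
    {"dx": 0,"dy": 0.001,"dz": 0.005,"rx": 0,"ry": 0,"rz": 0},
    {"dx": 0,"dy": 0.001,"dz": 0.008,"rx": 0,"ry": 0,"rz": 0},
    {"dx": 0,"dy": 0.001,"dz": 0.0105,"rx": 0,"ry": 0,"rz": 0},
    {"dx": 0,"dy": 0.001,"dz": 0.0125,"rx": 0,"ry": 0,"rz": 0},
    {"dx": 0,"dy": 0.001,"dz": 0.0135,"rx": 0,"ry": 0,"rz": 0}
  ]
}}

```text
time: 9.98
position: [0.5725, 0.1116, 0.0903]
tool_rot: [0.793, 0.609, -0.001, -0.001]
ft_force: [-2.6, -0.7, 11.5]
grip_width: 0.0004
```

```bash
python3 -c "
from h import *
plan(.2172,0.001,.09)"
```

```text
t 9.975 now al,lat,z 0.2168 0.0007 0.0903 F [-2.55 -0.73 11.53] along -1.36 grip 0.0003941821642169764
shift [ 0.0004 -0.0003  0.0003] rot [-0.19  0.06 -0.13]
```

{"name": "step_arm", "arguments": {
  "targets": [
    {"dx": 0,"dy": 0,"dz": 0.0007,"rx": 0,"ry": 0,"rz": 0},
    {"dx": 0,"dy": 0,"dz": 0.0007,"rx": 0,"ry": 0,"rz": 0},
    {"dx": 0,"dy": 0,"dz": 0,"rx": 0,"ry": 0,"rz": 0},
    {"dx": 0,"dy": 0,"dz": -0.006,"rx": 0,"ry": 0,"rz": 0},
    {"dx": 0,"dy": 0,"dz": -0.02,"rx": 0,"ry": 0,"rz": 0}
  ]
}}

```text
time: 10.6
position: [0.5722, 0.1118, 0.1102]
tool_rot: [0.793, 0.609, -0.002, -0.001]
ft_force: [0.3, 0.5, 0.4]
grip_width: 0.0005
```

{"name": "step_arm", "arguments": {
  "targets": [
    {"dx": 0,"dy": 0,"dz": -0.03,"rx": 0,"ry": 0,"rz": 0},
    {"dx": 0.03,"dy": 0,"dz": -0.08,"rx": 0,"ry": 0,"rz": 0},
    {"dx": 0.07,"dy": 0,"dz": -0.11,"rx": 0,"ry": 0,"rz": 0},
    {"dx": 0.12,"dy": 0,"dz": -0.12,"rx": 0,"ry": 0,"rz": 0},
    {"dx": 0.15,"dy": 0,"dz": -0.12,"rx": 0,"ry": 0,"rz": 0}
  ]
}}

```text
time: 11.22
position: [0.6128, 0.2592, 0.2325]
tool_rot: [0.793, 0.609, 0.0, -0.001]
ft_force: [0.8, -1.0, -0.7]
grip_width: 0.0004
```

```bash
python3 -c "
from h import *
snap('side','s7');c=snap('top','t7')
plan(.2172,0.001,.09)
cx,cy=cp(116,128);print('btn z',[dep(c,cx+d,cy)[2].round(4) for d in (-4,-2,0,2,4)])
im=cv2.imread('pics/t7.png')[160:280,195:425];cv2.imwrite('pics/t7c.png',cv2.resize(im,None,fx=3.4,fy=3.4,interpolation=cv2.INTER_CUBIC))"
```

```text
t 11.325 now al,lat,z 0.3703 0.0005 0.231 F [-0.11 -0.22 -0.17] along -0.24 grip 0.0009118966020612415
shift [-0.1533 -0.0003  0.1408] rot [-0.14 -0.07  0.07]
btn z [np.float64(0.0754), np.float64(0.0767), np.float64(0.0787), np.float64(0.0769), np.float64(0.0766)]
```

View pics/s7.png

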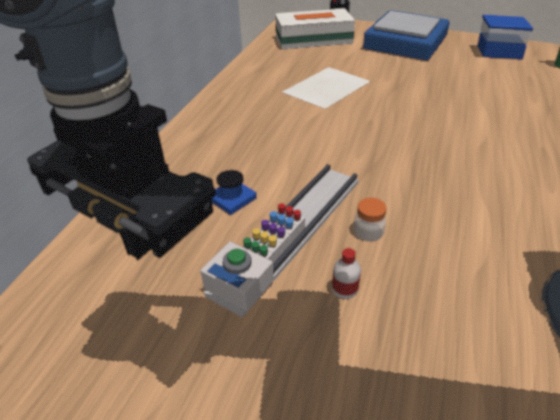

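View pics/t7c.png

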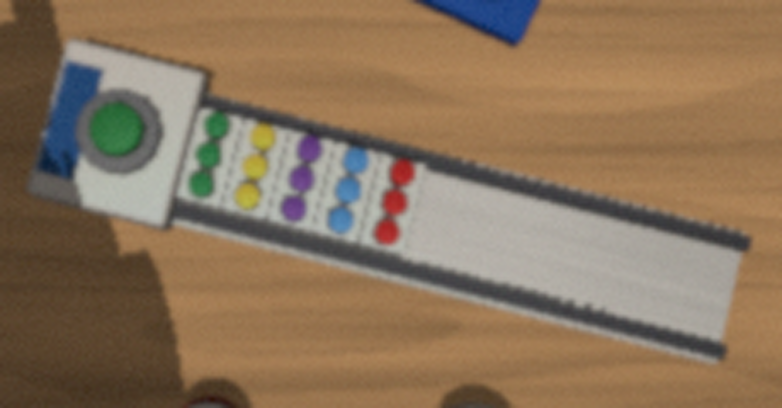

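The row is unchanged, green mid (209,155) to red mid (395,203). The button is back up at 0.077 m, the bystanders are in place and the arm is clear, so I'm handing in.

```bash
python3 -c "
from h import *
print(robot.hand_in())"
```

```text
the job is handed in; nothing more can be done
None
```

I pushed the five carriers as one train against the loader's stop, then pressed the green button fully down and let it spring back. The job was handed in at about 11.3 s. It reported no verdict.

- **Push:** I used the shut fingers low behind the red carrier. Drag was about 2 N, rising to 8.6 N with no further advance, which is the row seated on the stop.
- **Row after backing off:** The cap pitch was an even 24.6–25.0 mm, so there were no visible gaps. The front (green) carrier's face came out within about 0.2 mm of the stop. That is finer than the 2 mm camera calibration, so the force rise is the stronger evidence. The row looked unchanged in the pictures after the press.
- **Button:** I pressed it with at least 11.5 N, about 6 mm down to its end stop. Its top read about 77 mm again afterwards.
- **Surroundings:** In the last pictures the bottle, cup and mixer looked unmoved, and the arm was clear of everything.
- **Disagreement:** The two cameras placed the button about 3 mm apart. I aimed close to the top camera's value, and the press worked.

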